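# Rack the lathe centres in working order

### The arm

A 6-joint arm with a two-finger parallel gripper is mounted at the origin on a cart in front of the work surface, level with it; the furniture and walls round the work are solid. World frame = base frame: x ahead of the robot, y to its left, z up, the work surface at z = 0. Lengths are in mm, angles in rad, forces in N, time in s.
With the tool pointing down it reaches from about 350 to 975 mm from the base axis. Payload 7.1 kg.
Tool frame: the origin (TCP) lies on the mounting face of the last link; the fingertips stand 182 mm ahead of it and the grasp point (between the pads) lies 163 mm ahead of it (ctrl.tip_reach is the distance from the TCP to the fingertips, in mm); z points along the fingers, y is the direction in which the jaws open and shut (so a half turn about z gives the same grasp; the last joint's range is limited). The gripper opens to 88 mm and grips with 3 to 60 N. Pads are 20 mm wide; open, the fingers measure 115 mm over their backs; the gripper's body (75 mm by 178 mm) begins 61 mm behind the grasp point.
Start: joints at [1.135, 0.423, 1.63, -0, 1.089, -0.019], TCP at [252.991, 571.491, 404.675] pointing down, gripper open.
Joint ranges: [-3, 3], [-0.9, 2.11], [0.09, 2.58], [-1.31, 4.45], [0.11, 2.69], [-2.54, 2.54]. Speed limits (rad/s): [2.39, 2.39, 3.01, 3.14, 3.14, 3.14].

### API

Orientations are given as a rotation vector (axis times angle).
In Python, from workcell import ctrl gives the robot as it stands.
- The arm moves only by the tool jog_arm, never from a script. Its argument "steps" is a list that holds one entry, the list of rows, each a list of 7 numbers: the shift along the tool's x, y, z in m, then the turn, a rotation vector about the tool's x, y, z in degrees, then the gripper's target within -1 to 1 (shut at 1, half-way at 0, fully open at -1). A call has 1 to 20 rows; each row shifts and turns the commanded pose from where the row before left it, along the tool's axes as they then stand; what a row does not reach is not made up. A row lasts 1/12 s, in which the tool goes at most 41.7 mm and 7.16 degrees, less where a joint would pass 70% of its speed; a pose out of reach is approached as far as the arm can. A call is refused whole if a number of a shift passes 0.0417 or a number of a turn 7.16, either way. A call with a gripper value outside its range is refused whole. The fingers move at their own pace and stop on an object; the grip force is fixed at half the most. Time passes only in rows, so rows that do not move let the fingers close. It gives the time, the measured TCP pose, the force and the opening at its end, in the units of the state.
- ctrl.get_obs(): the state, without advancing time (a new reading comes with each control period).
- ctrl.get_image(name): name is "side" or "top"; returns the picture (384x512x3 uint8, red, green, blue); there is no depth.
- ctrl.camera_info(name): a dict with "fx", "fy", "cx", "cy" (pixels), "dist" ([k1, k2, p1, p2, k3] as OpenCV has them; the pictures are not rectified), "origin" and "attitude" of the camera in the world. Camera axes: x right, y down, z forward; pixel columns grow to the right and rows downward; lengths in mm; the calibration is good to about 2 mm. A picture is of the moment at which its call begins. camera_info takes no time and is no camera call.
- ctrl.close_job(): hands the job in, once; it reports no verdict.
Trained networks look in the newest picture that a camera, given by its name, has taken for a name from the list of things; names that differ only in an ending like _2 or _b are one class to them, and where a whole thing is asked for, a point or a joint stands for the part that bears it (a point fixed in the world has none). Each returns a list of dicts, best first, with "p" (0 to 1); they miss things now and then, are a little off and sometimes report something else, mostly with a low value. They report only what shows in the picture. A call takes as long as a camera call. They do not tell look-alikes from the thing itself.
- ctrl.look_for(thing, camera): "bbox" ([left, top, right, bottom] in pixels, round what is visible of it).
- ctrl.trace(thing, camera): "pixels" (384x512 bool, what is visible of it) and "bbox" ([left, top, right, bottom] in pixels, round what is visible of it).
- ctrl.landmark_of(thing, camera): "uv" ([column, row] in pixels: a listed point, or the origin of a listed thing).
The state is a dict: "t": time; "qpos": joint angles; "qvel": joint speeds; "joint_torque": joint torques, N m; "ee_pos": TCP position; "orientation": TCP orientation; "ft_force": force on the tool from outside, world axes, zero at the start; "moment": the same for the moment, N m; "width": finger opening in mm.
Only numpy, scipy, OpenCV 4.12 (cv2) and the standard library are available. Lean on these libraries where they do the work, as an engineer would, in place of code of your own. Each camera call takes 0.05 s, during which the arm holds its last target.

### The job

The four lathe tools for the next turning job stand in the plywood caddy in the order in which they will be used. Move them all to the empty steel rack, one in each hole and in the same order from left to right, as seen from the robot; each must hang shank down, fully home with its shoulder on the deck, and be let go.

Things in the scene. Friction and masses are not known exactly. Their poses are not given: they have to be found in the camera images.
- drill_chuck: Three-jaw drill chuck, bright steel, loose, 0.34 kg: knurled body 38 mm in diameter from 0 to 42 mm above the shoulder, then a nose narrowing to three small jaws, top at 64 mm. Hanging below: taper shank, 13.6 mm thick at the shoulder, 10 mm at 49 mm down, then a rounded tang, its tip 5 mm across, 58 mm down. Origin on the axis at the shoulder (underside of the body; at deck height when home); z up.
- live_centre: Revolving centre, dark steel, loose, 0.3 kg: smooth body 38 mm in diameter from 0 to 29 mm above the shoulder, then a slim bright point, 19 mm thick, ending sharp at 60 mm. Hanging below: taper shank, 13.6 mm thick at the shoulder, 10 mm at 49 mm down, then a rounded tang, its tip 5 mm across, 58 mm down. Origin on the axis at the shoulder (underside of the body; at deck height when home); z up.
- spur_drive: Four-prong spur drive, bright steel, loose, 0.2 kg: body 32 mm in diameter from 0 to 30 mm above the shoulder, then a 26 mm crown of four prongs and a pin, top at 49 mm. Hanging below: taper shank, 13.6 mm thick at the shoulder, 10 mm at 49 mm down, then a rounded tang, its tip 5 mm across, 58 mm down. Origin on the axis at the shoulder (underside of the body; at deck height when home); z up.
- cone_centre: Bull-nose cone centre, pale aluminium, loose, 0.26 kg: body 46 mm in diameter from 0 to 28 mm above the shoulder, then a blunt ringed cone to 16 mm across, top at 52 mm. Hanging below: taper shank, 13.6 mm thick at the shoulder, 10 mm at 49 mm down, then a rounded tang, its tip 5 mm across, 58 mm down. Origin on the axis at the shoulder (underside of the body; at deck height when home); z up.
- plywood_caddy: Pale wood and plywood caddy, full at the start, fixed; deck 84 x 240 mm, 18 mm thick, its top 80 mm above the origin. Four 22 mm through holes in a row at x = 0, y = +84, +28, -28, -84 mm. Origin: centre of its underside, on the worktop; x across the row, away from the robot; y along the row, to the robot's left. Open below the deck.
- steel_rack: Grey folded steel rack, empty at the start, fixed; deck 84 x 240 mm (92 over its lips), 8 mm thick, its top 76 mm above the origin. Four 22 mm through holes in a row at x = 0, y = +84, +28, -28, -84 mm. Origin: centre of its underside, on the worktop; x across the row, away from the robot; y along the row, to the robot's left. Open below the deck.
Things that resemble listed ones, but are neither listed nor needed, are in the scene too. Leave any blue or turquoise look-alike of the spur_drive alone.

How it is judged:
By the outcome, as a careful person would: the job done as asked, in the order asked, and still so for the second after the job is handed in, with the robot touching nothing.
It also fails if it takes over 104 s, if anything falls off the work surface, if the arm or the gripper's body presses on something with over 40 N, if the wrist force passes 120 N, or if a joint passes its speed limit or range.

## Working session

There is one attempt and no reset: what is moved stays moved. The work goes in short steps, Python scripts to look and compute and a tool call to move; the robot and the scene stay as the last step left them, time stands still between calls to the robot, and variables do not carry over. Pictures are saved under pics/ and viewed, and the job is handed in when it is done.

Besides the shell and the picture viewer there is one more tool, called after "Request:" by a JSON object that holds its "op" and its "data". jog_arm: Moves the arm, as the interface text tells. Its arguments: {"type":"object","properties":{"steps":{"type":"array"}},"required":["steps"]}

```bash
mkdir -p pics; ls; python3 - <<'E'
from workcell import ctrl
import cv2
for n in ("side","top"):
    im=ctrl.get_image(n); cv2.imwrite(f"pics/{n}0.png",im[:,:,::-1])
    print(n,ctrl.camera_info(n))
o=ctrl.get_obs(); print(o)
E
```

```text
pics
side {'fx': 460.15833018215596, 'fy': 460.15833018215596, 'cx': 251.81848032119126, 'cy': 190.8756526155451, 'dist': array([-0.04395289,  0.        ,  0.        ,  0.        ,  0.        ]), 'origin': array([-402.77407574, -397.0102715 ,  853.31427126]), 'attitude': array([-1.95658182,  1.26126249, -0.6280496 ])}
top {'fx': 476.3306744410829, 'fy': 476.3306744410829, 'cx': 255.75464729005512, 'cy': 185.21379962582628, 'dist': array([-0.1876749,  0.       ,  0.       ,  0.       ,  0.       ]), 'origin': array([ 275.04551846,  -24.67166124, 1125.73109483]), 'attitude': array([-2.06187035,  2.15976488, -0.22926593])}
{'t': 0.1, 'qpos': array([ 1.13500391e+00,  4.23762647e-01,  1.63062711e+00,  7.32220570e-06,
        1.08858185e+00, -1.89887580e-02]), 'qvel': array([ 0.00014644, -0.00215198, -0.00322242, -0.00124764,  0.00031007,
        0.00029559]), 'joint_torque': array([-4.61057007e-04, -5.45608449e+01, -2.74320906e+01,  6.45521586e-02,
        1.88939221e-02, -2.21866003e-06]), 'ee_pos': array([252.88526131, 571.27191262, 403.97504082]), 'orientation': array([-6.49924211e-01, -3.07330533e+00,  2.10778428e-03]), 'ft_force': array([-0.27798233, -0.0587218 , -1.32007612]), 'moment': array([0.01322901, 0.03158872, 0.00746553]), 'width': 87.57838546948588}
```

View pics/side0.png

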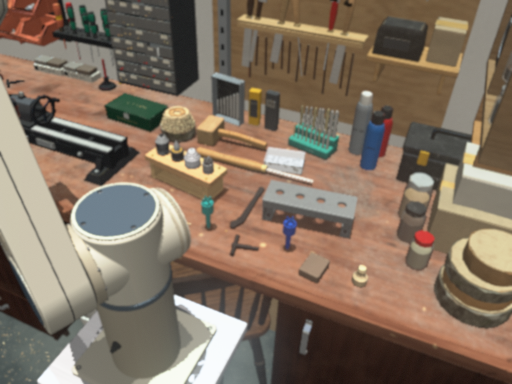

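View pics/top0.png

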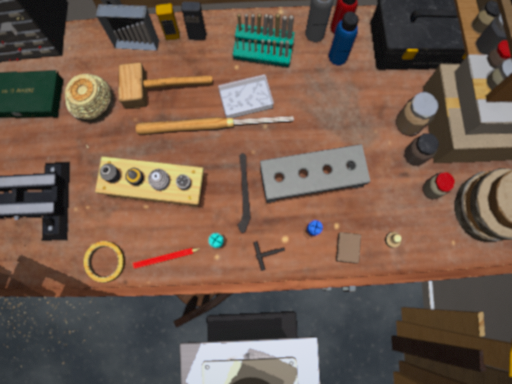

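```bash
cat > h.py <<'E'
import numpy as np, cv2
from scipy.spatial.transform import Rotation as R
from workcell import ctrl
def cam(n):
    c=ctrl.camera_info(n)
    K=np.array([[c['fx'],0,c['cx']],[0,c['fy'],c['cy']],[0,0,1]]);return K,np.array(c['dist']),np.array(c['origin']),R.from_rotvec(c['attitude']).as_matrix()
def ray(n,uv):
    K,d,o,A=cam(n)
    p=cv2.undistortPoints(np.array(uv,float).reshape(-1,1,2),K,d).reshape(-1,2)
    return o,(A@np.c_[p,np.ones(len(p))].T).T
def onz(n,uv,z):
    o,r=ray(n,uv); return o+r*((z-o[2])/r[:,2])[:,None]
def proj(n,P):
    K,d,o,A=cam(n)
    Pc=(np.array(P,float).reshape(-1,3)-o)@A
    return cv2.projectPoints(Pc,np.zeros(3),np.zeros(3),K,d)[0].reshape(-1,2)
def tri(a,b):
    o1,r1=ray('top',a);o2,r2=ray('side',b);r1=r1[0]/np.linalg.norm(r1[0]);r2=r2[0]/np.linalg.norm(r2[0])
    s=np.linalg.lstsq(np.c_[r1,-r2],o2-o1,rcond=None)[0];p=o1+s[0]*r1;q=o2+s[1]*r2
    return (p+q)/2,np.linalg.norm(p-q)
E
python3 - <<'E'
from h import *
for n in("top","side"):
    for th in "drill_chuck live_centre spur_drive cone_centre plywood_caddy steel_rack".split():
        L=ctrl.landmark_of(th,n)
        print(n,th,[(np.round(d['uv'],1).tolist(),round(d['p'],2)) for d in L[:4]])
        if n=="top": 
            z=80 if L else 0
            for d in L[:3]: print('   ',onz(n,d['uv'],0 if th in('plywood_caddy','steel_rack') else 80).round(0))
im=cv2.imread('pics/top0.png'); cv2.imwrite('pics/topc.png',cv2.resize(im[140:210,85:215],None,fx=6,fy=6,interpolation=cv2.INTER_CUBIC))
cv2.imwrite('pics/topr.png',cv2.resize(im[135:210,250:380],None,fx=6,fy=6,interpolation=cv2.INTER_CUBIC))
im=cv2.imread('pics/side0.png'); cv2.imwrite('pics/sidec.png',cv2.resize(im[125:205,135:240],None,fx=7,fy=7,interpolation=cv2.INTER_CUBIC))
E
```

```text
top drill_chuck [([113.0, 173.9], 0.79), ([135.7, 174.4], 0.58)]
    [[542. 292.  80.]]
    [[538. 239.  80.]]
top live_centre [([136.8, 178.9], 0.67), ([309.9, 176.5], 0.25)]
    [[527. 236.  80.]]
    [[ 515. -158.   80.]]
top spur_drive [([217.4, 243.5], 0.7), ([182.2, 181.6], 0.59), ([315.5, 230.8], 0.45), ([138.6, 178.3], 0.39)]
    [[373.  56.  80.]]
    [[516. 131.  80.]]
    [[ 391. -162.   80.]]
top cone_centre [([156.9, 183.8], 0.74)]
    [[514. 189.  80.]]
top plywood_caddy [([151.9, 188.6], 0.96)]
    [[521. 218.   0.]]
top steel_rack [([310.5, 176.6], 0.64)]
    [[ 533. -169.    0.]]
side drill_chuck [([162.9, 150.0], 0.72)]
side live_centre [([177.8, 160.0], 0.74)]
side spur_drive [([203.9, 212.2], 0.69), ([289.6, 230.5], 0.62), ([203.0, 168.5], 0.59)]
side cone_centre [([194.2, 167.2], 0.65)]
side plywood_caddy [([188.1, 182.9], 0.82)]
side steel_rack [([307.9, 220.9], 0.69)]
```

View pics/topc.png

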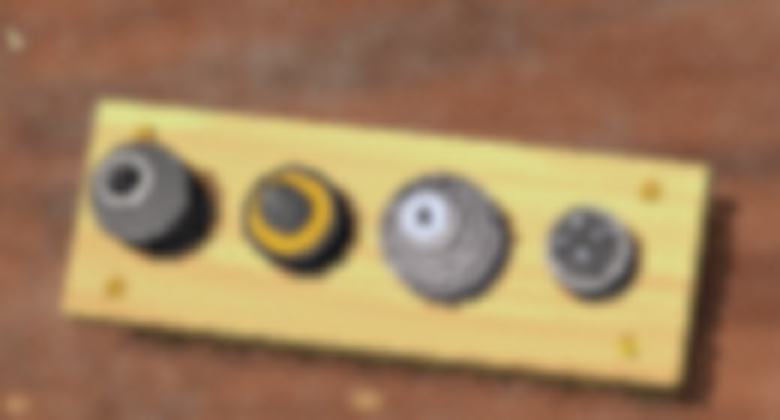

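View pics/topr.png

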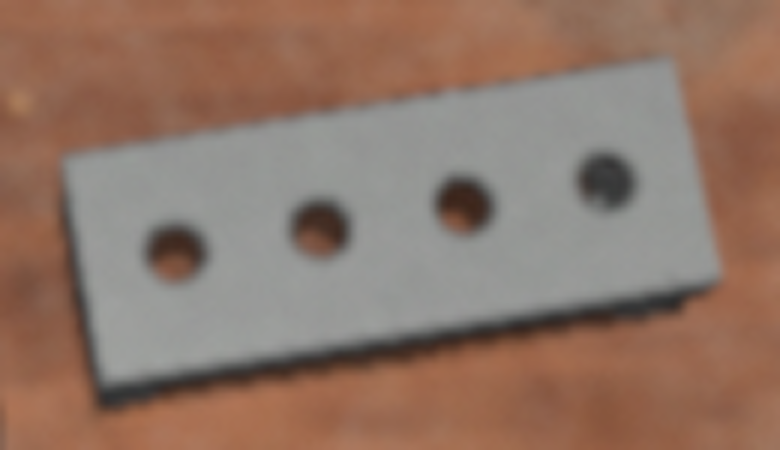

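View pics/sidec.png

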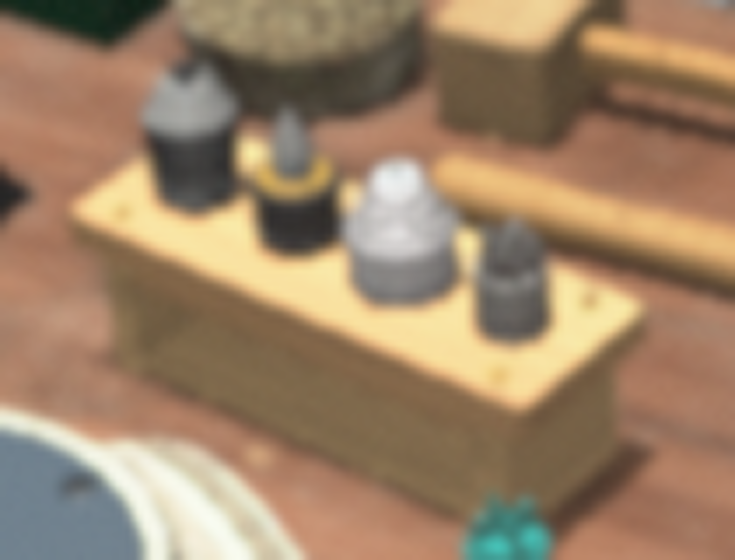

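```bash
python3 - <<'E'
from h import *
from scipy.optimize import least_squares
im=cv2.imread('pics/top0.png'); hsv=cv2.cvtColor(im,cv2.COLOR_BGR2HSV)
side=cv2.imread('pics/side0.png')
# rack holes in top from crop
g=cv2.cvtColor(im,cv2.COLOR_BGR2GRAY)
top=[(250+x/6,135+y/6) for x,y in[(176,253),(321,229),(464,205),(606,182)]]
W=onz('top',top,76); print(W.round(1)); 
print('sp',np.linalg.norm(np.diff(W,axis=0),axis=1))
v=W[0]-W[3]; print('rack c',W.mean(0),'yaw',np.degrees(np.arctan2(-v[0],v[1])))
print('proj side of holes',proj('side',W).round(1).tolist())
# caddy deck corners
cor=[(85+x/6,140+y/6) for x,y in[(97,100),(709,165),(683,387),(64,313)]]
C=onz('top',cor,80); print(C.round(1),C.mean(0)); print([np.linalg.norm(C[i]-C[(i+1)%4]) for i in range(4)])
v=(C[0]+C[3]-C[1]-C[2]);yaw=np.arctan2(-v[0],v[1]);print('yaw',np.degrees(yaw))
c=C.mean(0)
H=np.array([c+R.from_rotvec([0,0,yaw]).apply([0,y,0]) for y in(84,28,-28,-84)]);print(H.round(1))
vis=im.copy()
def circ(n,vis,c,r,z,col):
    t=np.linspace(0,6.283,40);P=np.c_[c[0]+r*np.cos(t),c[1]+r*np.sin(t),0*t+z]
    for u in proj(n,P): cv2.circle(vis,tuple(int(round(q*8*6)) for q in u),8,col,-1,shift=3)
for n,src,b in(('top',im,(140,210,85,215)),('side',side,(125,205,135,240)),('top',im,(135,210,250,380)),('side',side,(170,245,250,370))):
    vis=cv2.resize(src,None,fx=6,fy=6,interpolation=cv2.INTER_CUBIC)
    for h,(r,t,rt,hh) in zip(H,((19,64,5,42),(19,60,1,29),(23,52,8,28),(16,49,13,30))):
        circ(n,vis,h,r,80,(0,0,255));circ(n,vis,h,r,80+hh,(0,255,0));circ(n,vis,h,rt,80+t,(255,0,0))
    for w in W: circ(n,vis,w,11,76,(0,0,255))
    cv2.imwrite(f'pics/v_{n}{b[2]}.png',vis[b[0]*6:b[1]*6,b[2]*6:b[3]*6])
E
```

```text
[[ 517.1  -88.6   76. ]
 [ 523.9 -144.    76. ]
 [ 530.8 -199.2   76. ]
 [ 537.4 -254.7   76. ]]
sp [55.84907835 55.63533762 55.88137779]
rack c [ 527.28307807 -171.65468902   76.        ] yaw 6.968110082485723
proj side of holes [[279.4, 191.5], [299.6, 195.6], [320.2, 199.8], [341.2, 204.1]]
[[584.6 321.6  80. ]
 [546.7  83.   80. ]
 [462.   94.6  80. ]
 [500.8 332.6  80. ]] [523.54518464 207.94693624  80.        ]
[np.float64(241.685033569522), np.float64(85.53832411745148), np.float64(241.08741213709337), np.float64(84.5006809079361)]
yaw -9.150211693886748
[[536.9 290.9  80. ]
 [528.  235.6  80. ]
 [519.1 180.3  80. ]
 [510.2 125.   80. ]]
```

```bash
python3 -c "
import cv2,numpy as np
a=cv2.imread('pics/v_top85.png');b=cv2.imread('pics/v_side135.png')
cv2.imwrite('pics/va.png',a);cv2.imwrite('pics/vb.png',b)
c=cv2.imread('pics/v_side250.png');cv2.imwrite('pics/vc.png',c)"
```

```text
(no output)
```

View pics/va.png

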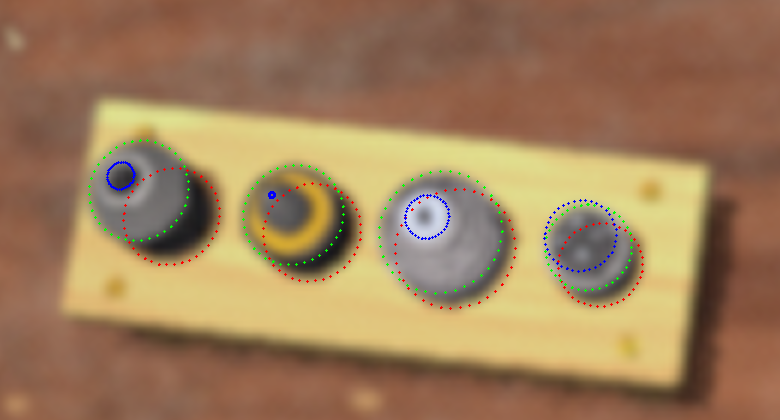

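View pics/vb.png

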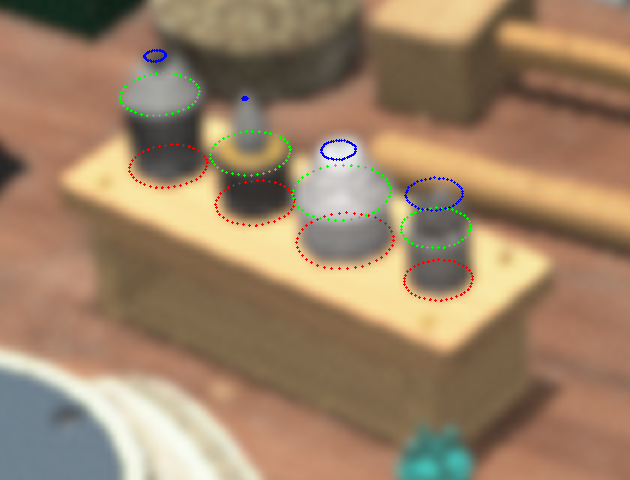

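View pics/vc.png

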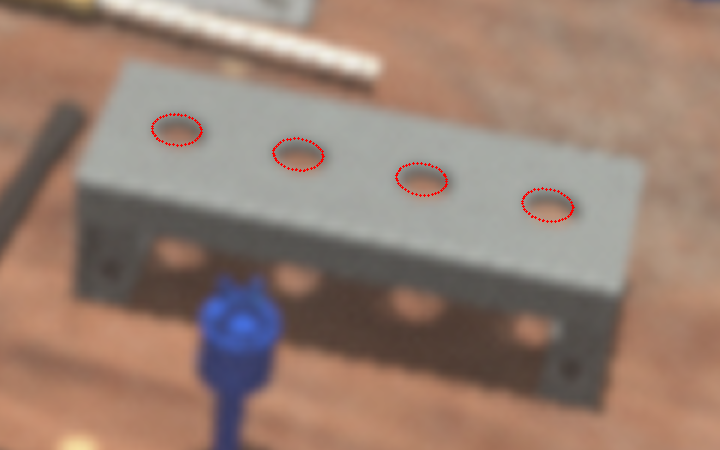

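```bash
python3 - <<'E'
from h import *
from scipy.optimize import minimize
H=np.array([[536.9,290.9],[528,235.6],[519.1,180.3],[510.2,125]])
prof={'drill_chuck':[(19,0),(19,42),(7,64)],'live_centre':[(19,0),(19,29),(9.5,32),(9.5,42),(.5,60)],'cone_centre':[(23,0),(23,28),(8,52)],'spur_drive':[(16,0),(16,30),(13,32),(13,44),(2,49)]}
t=np.linspace(0,6.283,40)
F=4
def sil(n,xy,pr):
    m=np.zeros((384*F,512*F),np.uint8)
    rings=[proj(n,np.c_[xy[0]+r*np.cos(t),xy[1]+r*np.sin(t),0*t+80+z]) for r,z in pr]
    for a,b in zip(rings,rings[1:]):
        h=cv2.convexHull(np.vstack([a,b]).astype(np.float32)); cv2.fillConvexPoly(m,np.round((h+.5)*F).astype(int),1)
    return cv2.resize(m.astype(np.float32),(512,384),interpolation=cv2.INTER_AREA)
for (th,pr),h in zip(prof.items(),H):
    M={}
    for n in('top','side'):
        best=None
        for d in ctrl.trace(th,n):
            p=d['pixels']; 
            if not p.any(): continue
            s=sil(n,h,pr); iou=np.minimum(s,p).sum()/np.maximum(s,p).sum()
            if best is None or iou>best[0]: best=(iou,p,d['p'])
        if best and best[0]>.3: M[n]=best[1]; print(th,n,round(best[0],2),best[2])
    def cost(xy,ns): return sum(np.abs(sil(n,xy,pr)-M[n]).sum()/M[n].sum() for n in ns)
    for ns in [['top'],['side'],['top','side']]:
        if all(n in M for n in ns):
            r=minimize(cost,h,args=(ns,),method='Nelder-Mead',options=dict(initial_simplex=[h,h+[4,0],h+[0,4]],xatol=.1,fatol=1e-3))
            print(th,ns,r.x.round(1),'d',(r.x-h).round(1),round(r.fun,3))
E
```

```text
drill_chuck top 0.86 0.84
drill_chuck side 0.84 0.54
drill_chuck ['top'] [538.7 292.3] d [1.8 1.4] 0.141
drill_chuck ['side'] [541.8 295. ] d [4.9 4.1] 0.164
drill_chuck ['top', 'side'] [538.7 292.4] d [1.8 1.5] 0.315
live_centre top 0.84 0.73
live_centre side 0.78 0.69
live_centre ['top'] [528.4 238.8] d [0.4 3.2] 0.08
live_centre ['side'] [531.3 240.7] d [3.3 5.1] 0.091
live_centre ['top', 'side'] [528.9 238.9] d [0.9 3.3] 0.215
cone_centre top 0.86 0.6
cone_centre side 0.83 0.78
cone_centre ['top'] [520.4 182.4] d [1.3 2.1] 0.081
cone_centre ['side'] [523.8 184.9] d [4.7 4.6] 0.099
cone_centre ['top', 'side'] [521.6 183.6] d [2.5 3.2] 0.222
spur_drive top 0.84 0.55
spur_drive side 0.79 0.67
spur_drive ['top'] [511.  127.1] d [0.8 2.1] 0.093
spur_drive ['side'] [513.9 129. ] d [3.7 4. ] 0.168
spur_drive ['top', 'side'] [511.1 127.5] d [0.9 2.5] 0.271
```

```bash
cat > plan.py <<'E'
from h import *
import sys
# usage plan.py x y z jawyaw(deg: direction of tool y in world, mod 180)
def state():
    o=ctrl.get_obs(); return o,R.from_rotvec(o['orientation']).as_matrix()
def plan(x,y,z,jaw):
    o,A=state(); p=o['ee_pos']
    cur=np.degrees(np.arctan2(A[1,1],A[0,1]))
    d=(jaw-cur+90)%180-90
    print('t',round(o['t'],2),'pos',p.round(1),'jaw',cur.round(1),'q',o['qpos'].round(2),'tool z',A[:,2].round(3),'w',o['width'].round(1),'F',o['ft_force'].round(1))
    e=np.array([x,y,z])-p
    print('world d',e.round(1),'turn about tool z',(-d).round(2),'tool d now',(A.T@e).round(1))
    # after turn first, with ideal down
    B=A@R.from_rotvec([0,0,np.radians(-d)]).as_matrix()
    print('tool d after turn',(B.T@e).round(1)); print('A',A.round(3).tolist())
if __name__=='__main__': plan(*map(float,sys.argv[1:5]))
E
python3 plan.py 539.5 293 330 -9.15
```

```text
Traceback (most recent call last):
  File "plan.py", line 16, in <module>
    if __name__=='__main__': plan(*map(float,sys.argv[1:5]))
                             ~~~~^^^^^^^^^^^^^^^^^^^^^^^^^^^
  File "plan.py", line 10, in plan
    print('t',round(o['t'],2),'pos',p.round(1),'jaw',cur.round(1),'q',o['qpos'].round(2),'tool z',A[:,2].round(3),'w',o['width'].round(1),'F',o['ft_force'].round(1))
                                                                                                                      ^^^^^^^^^^^^^^^^
AttributeError: 'float' object has no attribute 'round'
```

```bash
sed -i "s/o\['width'\].round(1)/round(o['width'],1)/" plan.py
python3 plan.py 539.5 293 330 -9.15
```

```text
t 1.1 pos [253.  571.5 404.7] jaw 66.1 q [ 1.14  0.42  1.63  0.    1.09 -0.02] tool z [-0.  0. -1.] w 87.5 F [ 0.8 -0.5  0.3]
world d [ 286.5 -278.5  -74.7] turn about tool z 75.27 tool d now [-374.7 -138.7   74.7]
tool d after turn [-229.4  327.2   74.7]
A [[-0.914, 0.405, -0.0], [0.405, 0.914, 0.0], [0.0, 0.0, -1.0]]
```

Request:
{"op": "jog_arm", "data": {"steps": [[[0, 0, 0, 0, 0, 6.843, -1], [0, 0, 0, 0, 0, 6.843, -1], [0, 0, 0, 0, 0, 6.843, -1], [0, 0, 0, 0, 0, 6.843, -1], [0, 0, 0, 0, 0, 6.843, -1], [0, 0, 0, 0, 0, 6.843, -1], [0, 0, 0, 0, 0, 6.843, -1], [0, 0, 0, 0, 0, 6.843, -1], [0, 0, 0, 0, 0, 6.843, -1], [0, 0, 0, 0, 0, 6.843, -1], [0, 0, 0, 0, 0, 6.843, -1], [-0.02, 0.0285, 0, 0, 0, 0, -1], [-0.02, 0.0285, 0, 0, 0, 0, -1], [-0.02, 0.0285, 0, 0, 0, 0, -1], [-0.02, 0.0285, 0, 0, 0, 0, -1], [-0.02, 0.0285, 0, 0, 0, 0, -1], [-0.02, 0.0285, 0, 0, 0, 0, -1], [-0.02, 0.0285, 0, 0, 0, 0, -1], [-0.02, 0.0285, 0, 0, 0, 0, -1], [-0.02, 0.0285, 0, 0, 0, 0, -1]]]}}

```text
t: 2.77
ee_pos: [478.6, 351.6, 404.8]
orientation: [-2.392, -2.037, -0.0]
ft_force: [0.6, 0.9, -0.2]
width: 87.8
```

```bash
python3 plan.py 539.5 293 330 -9.15
```

```text
t 2.77 pos [478.6 351.6 404.8] jaw -9.1 q [0.61 0.38 1.7  0.   1.06 0.77] tool z [ 0.  0. -1.] w 87.8 F [ 0.6  0.9 -0.2]
world d [ 60.9 -58.6 -74.8] turn about tool z 0.0 tool d now [-48.2  69.4  74.8]
tool d after turn [-48.2  69.4  74.8]
A [[0.159, 0.987, 0.0], [0.987, -0.159, 0.0], [0.0, 0.0, -1.0]]
```

Request:
{"op": "jog_arm", "data": {"steps": [[[-0.0165, 0.0235, 0, 0, 0, 0, -1], [-0.0165, 0.0235, 0, 0, 0, 0, -1], [-0.0164, 0.0237, 0, 0, 0, 0, -1], [0, 0, 0.035, 0, 0, 0, -1], [0, 0, 0.035, 0, 0, 0, -1], [0, 0, 0, 0, 0, 0, -1], [0, 0, 0, 0, 0, 0, -1]]]}}

```text
t: 3.35
ee_pos: [539.0, 292.6, 333.3]
orientation: [-2.391, -2.036, 0.007]
ft_force: [0.7, -0.6, 0.7]
width: 87.6
```

```bash
python3 plan.py 539.5 293 266 -9.15; python3 - <<'E'
from h import *
a=ctrl.get_image('top');b=ctrl.get_image('side')
cv2.imwrite('pics/g1.png',np.hstack([cv2.resize(a[90:260,60:260],None,fx=2,fy=2),cv2.resize(b[60:230,100:300],None,fx=2,fy=2)])[:,:,::-1])
E
```

```text
t 3.35 pos [539.  292.6 333.3] jaw -9.2 q [0.48 0.49 1.7  0.   0.95 0.64] tool z [-0.004 -0.002 -1.   ] w 87.6 F [ 0.7 -0.6  0.7]
world d [  0.5   0.4 -67.3] turn about tool z -0.02 tool d now [ 0.6  0.6 67.3]
tool d after turn [ 0.6  0.6 67.3]
A [[0.159, 0.987, -0.004], [0.987, -0.159, -0.002], [-0.003, -0.004, -1.0]]
```

View pics/g1.png

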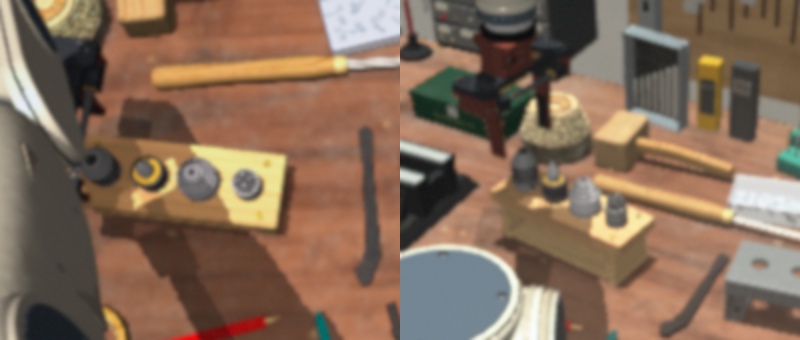

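Request:
{"op": "jog_arm", "data": {"steps": [[[0.0005, 0.0005, 0.033, 0, 0, 0, -1], [0, 0, 0.033, 0, 0, 0, -1], [0, 0, 0, 0, 0, 0, 0.2], [0, 0, 0, 0, 0, 0, 1], [0, 0, 0, 0, 0, 0, 1], [0, 0, 0, 0, 0, 0, 1], [0, 0, 0, 0, 0, 0, 1], [0, 0, 0, 0, 0, 0, 1], [0, 0, 0, 0, 0, 0, 1], [0, 0, 0, 0, 0, 0, 1]]]}}

```text
t: 4.28
ee_pos: [539.6, 293.5, 269.2]
orientation: [-2.391, -2.036, 0.001]
ft_force: [-4.4, 1.0, 3.3]
width: 37.3
```

```bash
python3 plan.py 539.5 293 266 -9.15
```

```text
t 4.28 pos [539.6 293.5 269.2] jaw -9.2 q [0.48 0.58 1.73 0.   0.83 0.64] tool z [-0.001  0.    -1.   ] w 37.3 F [-4.4  1.   3.3]
world d [-0.1 -0.5 -3.2] turn about tool z -0.02 tool d now [-0.5 -0.   3.2]
tool d after turn [-0.5 -0.   3.2]
A [[0.159, 0.987, -0.001], [0.987, -0.159, 0.0], [-0.0, -0.001, -1.0]]
```

Request:
{"op": "jog_arm", "data": {"steps": [[[0, 0, -0.02, 0, 0, 0, 1], [0, 0, -0.03, 0, 0, 0, 1], [0, 0, -0.03, 0, 0, -5.37, 1], [0, 0, -0.03, 0, 0, -5.37, 1], [0, 0, -0.03, 0, 0, -5.37, 1], [-0.025, -0.0045, 0, 0, 0, 0, 1], [-0.035, -0.0063, 0, 0, 0, 0, 1], [-0.035, -0.0063, 0, 0, 0, 0, 1], [-0.035, -0.0063, 0, 0, 0, 0, 1], [-0.035, -0.0063, 0, 0, 0, 0, 1], [-0.035, -0.0063, 0, 0, 0, 0, 1], [-0.035, -0.0063, 0, 0, 0, 0, 1], [-0.035, -0.0063, 0, 0, 0, 0, 1], [-0.035, -0.0063, 0, 0, 0, 0, 1], [-0.035, -0.0063, 0, 0, 0, 0, 1], [-0.025, -0.0045, 0, 0, 0, 0, 1], [0, 0, 0, 0, 0, 0, 1], [0, 0, 0, 0, 0, 0, 1]]]}}

```text
t: 5.78
ee_pos: [518.7, -78.2, 408.3]
orientation: [-2.086, -2.348, 0.001]
ft_force: [-0.4, 0.5, -3.8]
width: 37.8
```

```bash
python3 plan.py 518 -87.4 260 6.97;python3 - <<'E'
from h import *
a=ctrl.get_image('top');b=ctrl.get_image('side')
cv2.imwrite('pics/g2.png',np.hstack([cv2.resize(a[90:260,200:400],None,fx=2,fy=2),cv2.resize(b[100:270,200:400],None,fx=2,fy=2)])[:,:,::-1])
E
```

```text
t 5.78 pos [518.7 -78.2 408.3] jaw 6.8 q [-0.17  0.27  1.85  0.    1.02 -0.29] tool z [-0.001  0.    -1.   ] w 37.8 F [-0.4  0.5 -3.8]
world d [  -0.7   -9.2 -148.3] turn about tool z -0.19 tool d now [ -9.1  -1.7 148.3]
tool d after turn [ -9.1  -1.7 148.3]
A [[-0.118, 0.993, -0.001], [0.993, 0.118, 0.0], [0.0, -0.001, -1.0]]
```

View pics/g2.png

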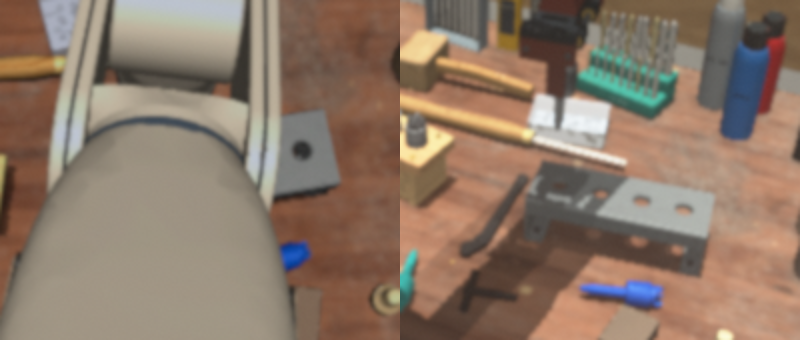

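```bash
python3 - <<'E'
from h import *
b=ctrl.get_image('side')
print(proj('side',[[518.7,-78.2,245],[518.7,-78.2,226]]))
cv2.imwrite('pics/g3.png',np.hstack([cv2.resize(b[60:260,180:330],None,fx=3,fy=3),cv2.resize(b[190:290,120:220],None,fx=3,fy=6)])[:,:,::-1])
E
```

```text
[[279.59574707 136.95713362]
 [279.16226115 143.42064696]]
```

View pics/g3.png

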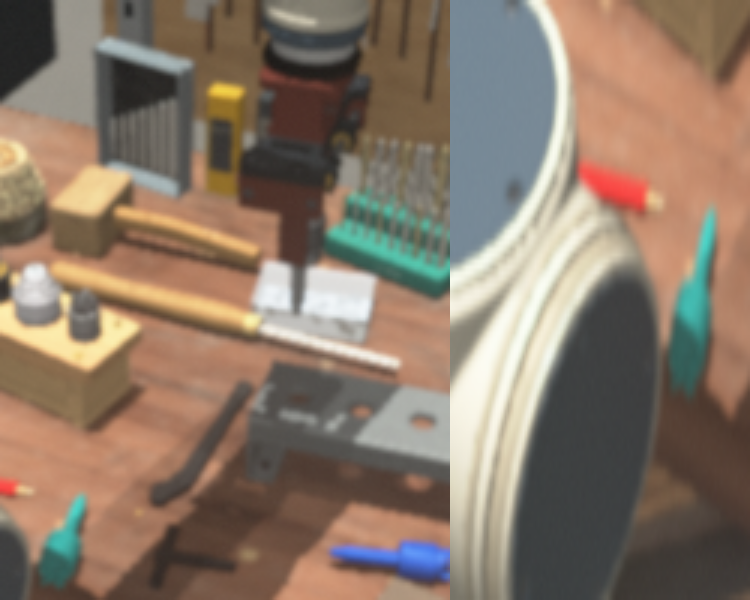

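Request:
{"op": "jog_arm", "data": {"steps": [[[-0.009, -0.0015, 0, 0, 0, 0, 1], [0, 0, 0.03, 0, 0, 0, 1], [0, 0, 0.03, 0, 0, 0, 1], [0, 0, 0.01, 0, 0, 0, 1], [0, 0, 0, 0, 0, 0, 1], [0, 0, 0, 0, 0, 0, 1]]]}}

```text
t: 6.43
ee_pos: [519.0, -85.8, 338.8]
orientation: [-2.081, -2.352, 0.001]
ft_force: [0.7, -0.6, -3.0]
width: 37.5
```

```bash
python3 plan.py 518 -87.4 260 6.97;python3 - <<'E'
from h import *
b=ctrl.get_image('side')
v=cv2.resize(b[120:220,230:350],None,fx=6,fy=6,interpolation=cv2.INTER_CUBIC)
cv2.imwrite('pics/g4.png',v[:,:,::-1])
E
```

```text
t 6.43 pos [519.  -85.8 338.8] jaw 7.0 q [-0.19  0.37  1.9  -0.    0.87 -0.31] tool z [-0.001  0.    -1.   ] w 37.5 F [ 0.7 -0.6 -3. ]
world d [ -1.   -1.6 -78.8] turn about tool z 0.03 tool d now [-1.5 -1.1 78.8]
tool d after turn [-1.5 -1.1 78.8]
A [[-0.122, 0.993, -0.001], [0.993, 0.122, 0.0], [0.0, -0.001, -1.0]]
```

View pics/g4.png

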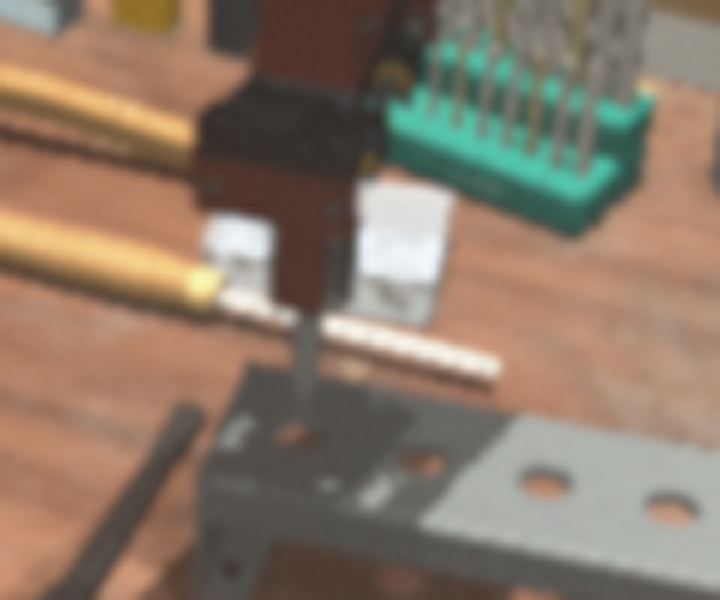

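```bash
python3 - <<'E'
from h import *
f=lambda P:((proj('side',P)-[230,120]+.5)*6-.5).round(0).tolist()
print(f([[519,-85.8,91.6]]),f([[518,-87.4,76]]),f([[528,-87.4,76]]),f([[518,-77.4,76]]))
E
```

```text
[[296.0, 400.0]] [[297.0, 430.0]] [[305.0, 417.0]] [[276.0, 424.0]]
```

```bash
python3 - <<'E'
from h import *
b=ctrl.get_image('side')
x0,y0,s=262,160,14
v=cv2.resize(b[y0:y0+40,x0:x0+45],None,fx=s,fy=s,interpolation=cv2.INTER_CUBIC)[:,:,::-1].copy()
v=np.clip(v*1.6,0,255).astype(np.uint8)
f=lambda P:((proj('side',P)-[x0,y0]+.5)*s-.5)
t=np.linspace(0,6.283,40)
def dots(P,c):
    for u in f(P): cv2.circle(v,tuple(int(round(q)) for q in u),2,c,-1)
dots(np.c_[518+11*np.cos(t),-87.4+11*np.sin(t),0*t+76],(0,255,0))
c=(519,-85.8)
for r,dz in((6.8,0),(5,-49),(2.5,-58)): dots(np.c_[c[0]+r*np.cos(t),c[1]+r*np.sin(t),0*t+338.8-265.2+76+dz],(0,0,255))
cv2.imwrite('pics/g5.png',v)
E
```

```text
(no output)
```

View pics/g5.png

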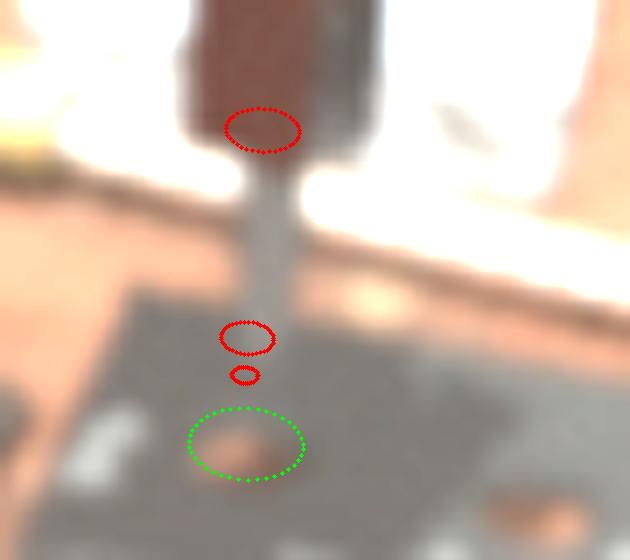

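Request:
{"op": "jog_arm", "data": {"steps": [[[0.0008, -0.0008, 0, 0, 0, 0, 1], [0, 0, 0.015, 0, 0, 0, 1], [0, 0, 0.015, 0, 0, 0, 1], [0, 0, 0.01, 0, 0, 0, 1], [0, 0, 0, 0, 0, 0, 1]]]}}

```text
t: 6.95
ee_pos: [517.3, -85.2, 297.7]
orientation: [-2.081, -2.351, 0.002]
ft_force: [-0.3, 0.8, -3.0]
width: 37.1
```

```bash
python3 plan.py 518 -87.4 265 6.97;python3 - <<'E'
from h import *
b=ctrl.get_image('side')
v=cv2.resize(b[150:210,250:340],None,fx=8,fy=8,interpolation=cv2.INTER_CUBIC)
cv2.imwrite('pics/g6.png',v[:,:,::-1])
E
```

```text
t 6.95 pos [517.3 -85.2 297.7] jaw 7.0 q [-0.19  0.43  1.92 -0.    0.79 -0.31] tool z [-0.002  0.    -1.   ] w 37.1 F [-0.3  0.8 -3. ]
world d [  0.7  -2.2 -32.7] turn about tool z -0.01 tool d now [-2.3  0.5 32.7]
tool d after turn [-2.3  0.5 32.7]
A [[-0.121, 0.993, -0.002], [0.993, 0.121, 0.0], [0.001, -0.002, -1.0]]
```

View pics/g6.png

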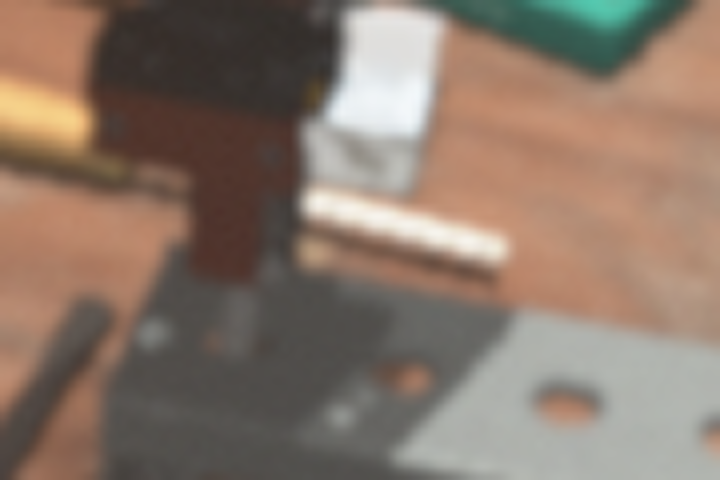

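Request:
{"op": "jog_arm", "data": {"steps": [[[0.0015, 0, 0.01, 0, 0, 0, 1], [0, 0, 0.01, 0, 0, 0, 1], [0, 0, 0.008, 0, 0, 0, 1], [0, 0, 0, 0, 0, 0, 1], [0, 0, 0, 0, 0, 0, 1]]]}}

```text
t: 7.42
ee_pos: [517.4, -83.8, 270.0]
orientation: [-2.082, -2.351, 0.001]
ft_force: [0.2, -0.2, -2.3]
width: 37.1
```

Request:
{"op": "jog_arm", "data": {"steps": [[[0, 0, 0.002, 0, 0, 0, 1], [0, 0, 0.002, 0, 0, 0, 1], [0, 0, 0, 0, 0, 0, 1]]]}}

```text
t: 7.67
ee_pos: [517.6, -83.9, 266.6]
orientation: [2.083, 2.352, 0.0]
ft_force: [-0.8, 0.4, -3.3]
width: 37.7
```

Request:
{"op": "jog_arm", "data": {"steps": [[[0, 0, 0.0015, 0, 0, 0, 1], [0, 0, 0.001, 0, 0, 0, 1], [0, 0, 0, 0, 0, 0, 1]]]}}

```text
t: 7.92
ee_pos: [517.8, -83.9, 265.2]
orientation: [2.082, 2.352, 0.0]
ft_force: [-3.0, -0.5, 7.9]
width: 37.3
```

Request:
{"op": "jog_arm", "data": {"steps": [[[0, 0, 0, 0, 0, 0, 0], [0, 0, 0, 0, 0, 0, -1], [0, 0, 0, 0, 0, 0, -1], [0, 0, 0, 0, 0, 0, -1], [0, 0, 0, 0, 0, 0, -1], [0, 0, -0.02, 0, 0, 0, -1], [0, 0, -0.035, 0, 0, 0, -1], [0, 0, -0.035, 0, 0, 0, -1], [0, 0, -0.035, 0, 0, 0, -1], [0.03, 0.0054, -0.015, 0, 0, 0, -1], [0.038, 0.0068, 0, 0, 0, 5.37, -1], [0.038, 0.0032, 0, 0, 0, 5.37, -1]]]}}

```text
t: 8.92
ee_pos: [523.9, 23.8, 406.0]
orientation: [2.299, 2.138, 0.004]
ft_force: [0.3, 0.4, 0.2]
width: 87.9
```

```bash
python3 plan.py 529 239.5 334 -9.15;python3 - <<'E'
from h import *
b=ctrl.get_image('side')
v=cv2.resize(b[150:240,230:350],None,fx=6,fy=6,interpolation=cv2.INTER_CUBIC)
cv2.imwrite('pics/g7.png',v[:,:,::-1])
E
```

```text
t 8.92 pos [523.9  23.8 406. ] jaw -4.2 q [0.02 0.27 1.85 0.   1.01 0.1 ] tool z [ 0.004  0.    -1.   ] w 87.9 F [0.3 0.4 0.2]
world d [  5.1 215.7 -72. ] turn about tool z 4.99 tool d now [215.5 -10.8  72. ]
tool d after turn [213.7 -29.5  72. ]
A [[0.073, 0.997, 0.004], [0.997, -0.073, 0.0], [0.0, 0.004, -1.0]]
```

View pics/g7.png

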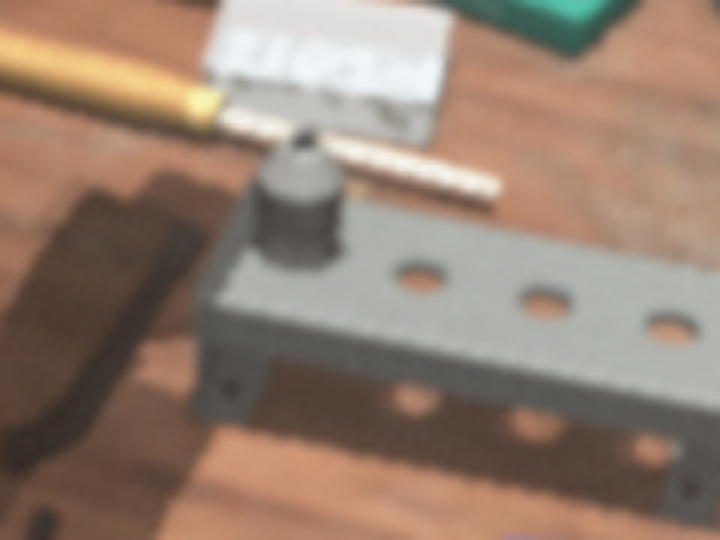

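Request:
{"op": "jog_arm", "data": {"steps": [[[0, 0, 0, 0, 0, 5.2, -1], [0.03, -0.0044, 0, 0, 0, 0, -1], [0.037, -0.0054, 0, 0, 0, 0, -1], [0.037, -0.0054, 0, 0, 0, 0, -1], [0.037, -0.0054, 0, 0, 0, 0, -1], [0.037, -0.0054, 0, 0, 0, 0, -1], [0.033, -0.0047, 0, 0, 0, 0, -1], [0, 0, 0.03, 0, 0, 0, -1], [0, 0, 0.035, 0, 0, 0, -1], [0, 0, 0, 0, 0, 0, -1], [0, 0, 0, 0, 0, 0, -1]]]}}

```text
t: 9.88
ee_pos: [525.6, 236.3, 337.7]
orientation: [-2.387, -2.04, 0.007]
ft_force: [0.0, -0.2, 0.7]
width: 87.7
```

```bash
python3 plan.py 529 238.5 267 -9.15;python3 - <<'E'
from h import *
b=ctrl.get_image('side')
v=cv2.resize(b[90:210,120:260],None,fx=5,fy=5,interpolation=cv2.INTER_CUBIC)
cv2.imwrite('pics/g8.png',v[:,:,::-1])
E
```

```text
t 9.88 pos [525.6 236.3 337.7] jaw -9.0 q [ 0.4   0.44  1.79 -0.    0.92  0.56] tool z [-0.004 -0.002 -1.   ] w 87.7 F [ 0.  -0.2  0.7]
world d [  3.4   2.2 -70.7] turn about tool z 0.19 tool d now [ 2.9  3.3 70.7]
tool d after turn [ 2.9  3.3 70.7]
A [[0.156, 0.988, -0.004], [0.988, -0.156, -0.002], [-0.003, -0.004, -1.0]]
```

View pics/g8.png

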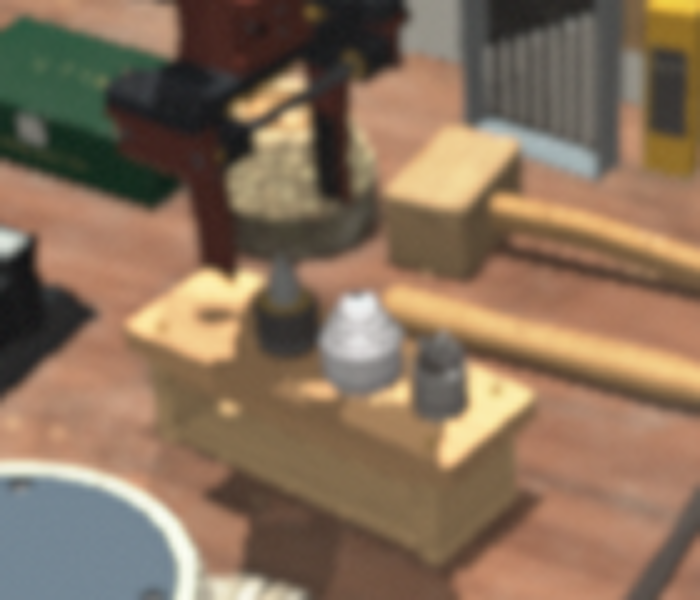

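Request:
{"op": "jog_arm", "data": {"steps": [[[0.003, 0.0033, 0.02, 0, 0, 0.2, -1], [0, 0, 0.03, 0, 0, 0, -1], [0, 0, 0.02, 0, 0, 0, -1], [0, 0, 0, 0, 0, 0, -0.5], [0, 0, 0, 0, 0, 0, 0.2], [0, 0, 0, 0, 0, 0, 1], [0, 0, 0, 0, 0, 0, 1], [0, 0, 0, 0, 0, 0, 1], [0, 0, 0, 0, 0, 0, 1], [0, 0, 0, 0, 0, 0, 1], [0, 0, 0, 0, 0, 0, 1]]]}}

```text
t: 10.85
ee_pos: [529.6, 238.9, 269.6]
orientation: [-2.392, -2.036, 0.002]
ft_force: [-5.1, 0.8, 4.6]
width: 38.1
```

```bash
python3 plan.py 524.8 -143 402 6.97
```

```text
t 10.85 pos [529.6 238.9 269.6] jaw -9.2 q [0.4  0.54 1.81 0.   0.79 0.56] tool z [-0.001 -0.    -1.   ] w 38.1 F [-5.1  0.8  4.6]
world d [  -4.8 -381.9  132.4] turn about tool z -16.17 tool d now [-377.8   56.2 -132.4]
tool d after turn [-378.5  -51.2 -132.4]
A [[0.16, 0.987, -0.001], [0.987, -0.16, -0.0], [-0.0, -0.001, -1.0]]
```

Request:
{"op": "jog_arm", "data": {"steps": [[[0, 0, -0.02, 0, 0, 0, 1], [0, 0, -0.03, 0, 0, 0, 1], [0, 0, -0.03, 0, 0, -5.4, 1], [0, 0, -0.03, 0, 0, -5.4, 1], [0, 0, -0.03, 0, 0, -5.4, 1], [-0.025, -0.0034, 0, 0, 0, 0, 1], [-0.036, -0.0049, 0, 0, 0, 0, 1], [-0.036, -0.0049, 0, 0, 0, 0, 1], [-0.036, -0.0049, 0, 0, 0, 0, 1], [-0.036, -0.0049, 0, 0, 0, 0, 1], [-0.036, -0.0049, 0, 0, 0, 0, 1], [-0.036, -0.0049, 0, 0, 0, 0, 1], [-0.036, -0.0049, 0, 0, 0, 0, 1], [-0.036, -0.0049, 0, 0, 0, 0, 1], [-0.036, -0.0049, 0, 0, 0, 0, 1], [-0.0285, -0.0038, 0.02, 0, 0, 0, 1], [0, 0, 0.03, 0, 0, 0, 1], [0, 0, 0.02, 0, 0, 0, 1], [0, 0, 0, 0, 0, 0, 1], [0, 0, 0, 0, 0, 0, 1]]]}}

```text
t: 12.52
ee_pos: [524.7, -142.0, 338.1]
orientation: [-2.079, -2.351, 0.002]
ft_force: [-0.2, -0.1, -2.5]
width: 37.3
```

```bash
cat > see.py <<'E'
from h import *
import sys
hx,hy,dz0=map(float,sys.argv[1:4])  # hole, TCP z when home
o=ctrl.get_obs();c=o['ee_pos'];b=ctrl.get_image('side')
s=14;u0=proj('side',[[hx,hy,90]])[0];x0,y0=int(u0[0]-22),int(u0[1]-25)
v=cv2.resize(b[y0:y0+40,x0:x0+45],None,fx=s,fy=s,interpolation=cv2.INTER_CUBIC)[:,:,::-1].copy()
v=np.clip(v*1.3,0,255).astype(np.uint8)
f=lambda P:((proj('side',P)-[x0,y0]+.5)*s-.5)
t=np.linspace(0,6.283,40)
def dots(P,cc):
    for u in f(P): cv2.circle(v,tuple(int(round(q)) for q in u),2,cc,-1)
dots(np.c_[hx+11*np.cos(t),hy+11*np.sin(t),0*t+76],(0,255,0))
for r,dz in((6.8,0),(5,-49),(2.5,-58)): dots(np.c_[c[0]+r*np.cos(t),c[1]+r*np.sin(t),0*t+c[2]-dz0+76+dz],(0,0,255))
cv2.imwrite(sys.argv[4],v)
E
python3 plan.py 524.8 -142 266 6.97; python3 see.py 524.8 -143 265.6 pics/g9.png
```

```text
t 12.52 pos [ 524.7 -142.   338.1] jaw 7.0 q [-0.29  0.4   1.86 -0.    0.89 -0.41] tool z [-0.003  0.001 -1.   ] w 37.3 F [-0.2 -0.1 -2.5]
world d [  0.1  -0.  -72.1] turn about tool z 0.04 tool d now [-0.1  0.3 72.1]
tool d after turn [-0.1  0.3 72.1]
A [[-0.122, 0.993, -0.003], [0.993, 0.122, 0.001], [0.001, -0.003, -1.0]]
```

View pics/g9.png

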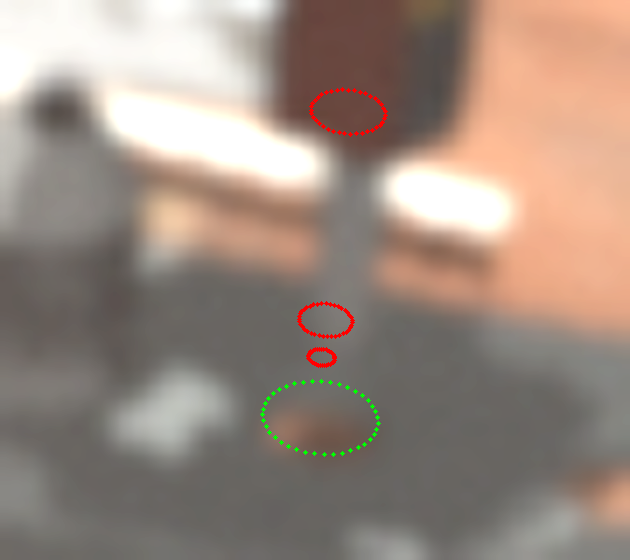

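Request:
{"op": "jog_arm", "data": {"steps": [[[0.0028, 0, 0, 0, 0, 0, 1], [0, 0, 0.015, 0, 0, 0, 1], [0, 0, 0.02, 0, 0, 0, 1], [0, 0, 0.015, 0, 0, 0, 1], [0, 0, 0.01, 0, 0, 0, 1], [0, 0, 0.007, 0, 0, 0, 1], [0, 0, 0, 0, 0, 0, 1], [0, 0, 0, 0, 0, 0, 1]]]}}

```text
t: 13.23
ee_pos: [525.2, -139.2, 272.8]
orientation: [2.08, 2.353, 0.001]
ft_force: [0.5, -0.0, -2.9]
width: 37.2
```

Request:
{"op": "jog_arm", "data": {"steps": [[[0, 0, 0.003, 0, 0, 0, 1], [0, 0, 0.002, 0, 0, 0, 1], [0, 0, 0, 0, 0, 0, 1]]]}}

```text
t: 13.48
ee_pos: [524.9, -139.3, 267.4]
orientation: [2.081, 2.353, 0.0]
ft_force: [1.0, 0.2, -3.5]
width: 37.4
```

Request:
{"op": "jog_arm", "data": {"steps": [[[0, 0, 0.0015, 0, 0, 0, 1], [0, 0, 0.001, 0, 0, 0, 1], [0, 0, 0, 0, 0, 0, 1]]]}}

```text
t: 13.73
ee_pos: [525.1, -139.4, 265.6]
orientation: [2.081, 2.353, 0.0]
ft_force: [-2.2, 0.7, 5.6]
width: 37.5
```

Request:
{"op": "jog_arm", "data": {"steps": [[[0, 0, 0, 0, 0, 0, 0], [0, 0, 0, 0, 0, 0, -1], [0, 0, 0, 0, 0, 0, -1], [0, 0, 0, 0, 0, 0, -1], [0, 0, 0, 0, 0, 0, -1], [0, 0, -0.02, 0, 0, 0, -1], [0, 0, -0.035, 0, 0, 0, -1], [0, 0, -0.035, 0, 0, 5.37, -1], [0, 0, -0.035, 0, 0, 5.37, -1], [0, 0, -0.015, 0, 0, 5.37, -1], [0.025, -0.0044, 0, 0, 0, 0, -1], [0.036, -0.0063, 0, 0, 0, 0, -1], [0.036, -0.0063, 0, 0, 0, 0, -1], [0.036, -0.0063, 0, 0, 0, 0, -1], [0.036, -0.0063, 0, 0, 0, 0, -1], [0.036, -0.0063, 0, 0, 0, 0, -1], [0.036, -0.0063, 0, 0, 0, 0, -1], [0.036, -0.0063, 0, 0, 0, 0, -1], [0.0395, -0.0071, 0, 0, 0, 0, -1], [0, 0, 0, 0, 0, 0, -1]]]}}

```text
t: 15.4
ee_pos: [519.7, 187.2, 404.9]
orientation: [-2.385, -2.043, -0.003]
ft_force: [-0.2, -0.4, 0.1]
width: 88.1
```

```bash
python3 plan.py 520.5 182 266 -9.15;python3 - <<'E'
from h import *
b=ctrl.get_image('side')
cv2.imwrite('pics/g10.png',cv2.resize(b[90:240,120:360],None,fx=3,fy=3,interpolation=cv2.INTER_CUBIC)[:,:,::-1])
E
```

```text
t 15.4 pos [519.7 187.2 404.9] jaw -8.8 q [0.32 0.32 1.79 0.   1.03 0.48] tool z [ 0.001  0.002 -1.   ] w 88.1 F [-0.2 -0.4  0.1]
world d [   0.8   -5.2 -138.9] turn about tool z 0.31 tool d now [ -5.4   1.5 138.9]
tool d after turn [ -5.4   1.5 138.9]
A [[0.154, 0.988, 0.001], [0.988, -0.154, 0.002], [0.002, 0.001, -1.0]]
```

View pics/g10.png

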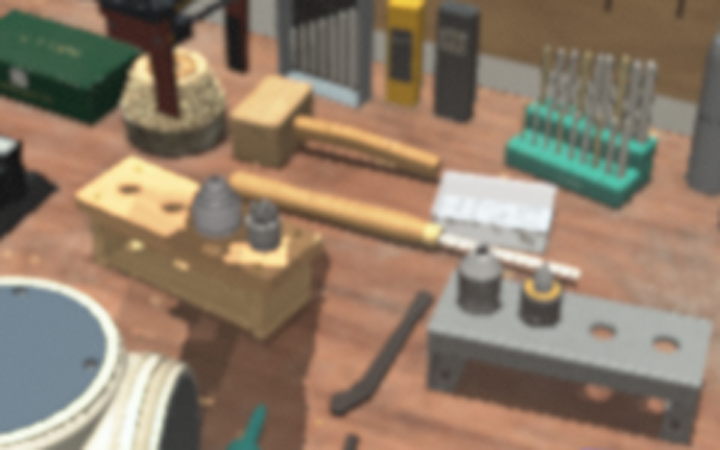

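Request:
{"op": "jog_arm", "data": {"steps": [[[-0.005, 0.0012, 0.02, 0, 0, 0.3, -1], [0, 0, 0.03, 0, 0, 0, -1], [0, 0, 0.02, 0, 0, 0, -1], [0, 0, 0, 0, 0, 0, -1], [0, 0, 0, 0, 0, 0, -1]]]}}

```text
t: 15.87
ee_pos: [520.2, 175.8, 334.0]
orientation: [-2.396, -2.03, 0.004]
ft_force: [-0.3, -0.3, 0.6]
width: 87.5
```

```bash
python3 plan.py 520.5 182 266 -9.15
```

```text
t 15.87 pos [520.2 175.8 334. ] jaw -9.5 q [ 0.3   0.41  1.85 -0.    0.89  0.47] tool z [-0.003 -0.001 -1.   ] w 87.5 F [-0.3 -0.3  0.6]
world d [  0.3   6.2 -68. ] turn about tool z -0.3 tool d now [ 6.3 -0.6 68. ]
tool d after turn [ 6.3 -0.5 68. ]
A [[0.164, 0.986, -0.003], [0.986, -0.164, -0.001], [-0.001, -0.002, -1.0]]
```

Request:
{"op": "jog_arm", "data": {"steps": [[[0.006, -0.0005, 0.015, 0, 0, -0.3, -1], [0, 0, 0.02, 0, 0, 0, -1], [0, 0, 0.02, 0, 0, 0, -1], [0, 0, 0.0125, 0, 0, 0, -1], [0, 0, 0, 0, 0, 0, -1], [0, 0, 0, 0, 0, 0, -1]]]}}

```text
t: 16.37
ee_pos: [521.3, 182.7, 267.8]
orientation: [2.391, 2.038, 0.0]
ft_force: [0.0, 1.3, 0.4]
width: 87.9
```

Request:
{"op": "jog_arm", "data": {"steps": [[[-0.0009, -0.0014, 0.0015, 0, 0, 0, -0.5], [0, 0, 0, 0, 0, 0, 0.2], [0, 0, 0, 0, 0, 0, 1], [0, 0, 0, 0, 0, 0, 1], [0, 0, 0, 0, 0, 0, 1], [0, 0, 0, 0, 0, 0, 1], [0, 0, 0, 0, 0, 0, 1], [0, 0, 0, 0, 0, 0, 1]]]}}

```text
t: 17.03
ee_pos: [519.3, 182.3, 265.8]
orientation: [-2.39, -2.038, 0.0]
ft_force: [0.1, 0.2, 3.1]
width: 45.1
```

```bash
python3 plan.py 531.6 -196 402 6.97
```

```text
t 17.03 pos [519.3 182.3 265.8] jaw -9.1 q [0.32 0.52 1.88 0.   0.75 0.47] tool z [-0.  0. -1.] w 45.1 F [0.1 0.2 3.1]
world d [  12.3 -378.3  136.2] turn about tool z -16.06 tool d now [-371.6   71.9 -136.2]
tool d after turn [-377.   -33.7 -136.2]
A [[0.158, 0.987, -0.0], [0.987, -0.158, 0.0], [0.0, -0.0, -1.0]]
```

Request:
{"op": "jog_arm", "data": {"steps": [[[0, 0, -0.02, 0, 0, 0, 1], [0, 0, -0.03, 0, 0, 0, 1], [0, 0, -0.03, 0, 0, -5.35, 1], [0, 0, -0.03, 0, 0, -5.35, 1], [0, 0, -0.03, 0, 0, -5.35, 1], [-0.025, -0.0022, 0, 0, 0, 0, 1], [-0.036, -0.0032, 0, 0, 0, 0, 1], [-0.036, -0.0032, 0, 0, 0, 0, 1], [-0.036, -0.0032, 0, 0, 0, 0, 1], [-0.036, -0.0032, 0, 0, 0, 0, 1], [-0.036, -0.0032, 0, 0, 0, 0, 1], [-0.036, -0.0032, 0, 0, 0, 0, 1], [-0.036, -0.0032, 0, 0, 0, 0, 1], [-0.036, -0.0032, 0, 0, 0, 0, 1], [-0.036, -0.0032, 0, 0, 0, 0, 1], [-0.028, -0.0027, 0, 0, 0, 0, 1], [0, 0, 0.02, 0, 0, 0, 1], [0, 0, 0.03, 0, 0, 0, 1], [0, 0, 0.02, 0, 0, 0, 1], [0, 0, 0, 0, 0, 0, 1]]]}}

```text
t: 18.7
ee_pos: [529.7, -195.7, 331.3]
orientation: [-2.078, -2.346, 0.004]
ft_force: [-0.7, 0.7, -2.1]
width: 45.2
```

Request:
{"op": "jog_arm", "data": {"steps": [[[0, 0, 0, 0, 0, 0, 1], [0, 0, 0, 0, 0, 0, 1]]]}}

```text
t: 18.87
ee_pos: [532.0, -196.1, 336.5]
orientation: [2.082, 2.352, 0.0]
ft_force: [0.8, 0.3, -3.4]
width: 45.0
```

```bash

python3 plan.py 531.6 -196 262 6.97; python3 see.py 531.6 -198.6 261.8 pics/g11.png
```

```text
t 18.87 pos [ 532.  -196.1  336.5] jaw 7.0 q [-0.37  0.43  1.81 -0.    0.9  -0.5 ] tool z [ 0.001 -0.    -1.   ] w 45.0 F [ 0.8  0.3 -3.4]
world d [ -0.4   0.1 -74.5] turn about tool z -0.0 tool d now [ 0.2 -0.4 74.5]
tool d after turn [ 0.2 -0.4 74.5]
A [[-0.121, 0.993, 0.001], [0.993, 0.121, -0.0], [-0.0, 0.001, -1.0]]
```

View pics/g11.png

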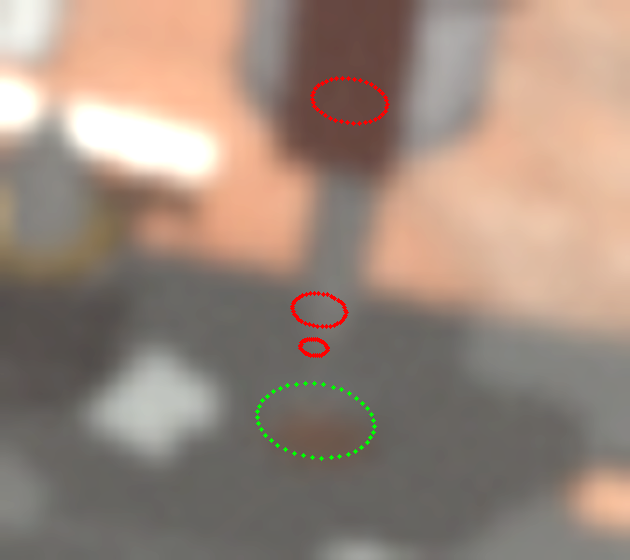

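Request:
{"op": "jog_arm", "data": {"steps": [[[0.0007, -0.0004, 0.01, 0, 0, 0, 1], [0, 0, 0.02, 0, 0, 0, 1], [0, 0, 0.015, 0, 0, 0, 1], [0, 0, 0.012, 0, 0, 0, 1], [0, 0, 0.008, 0, 0, 0, 1], [0, 0, 0, 0, 0, 0, 1], [0, 0, 0, 0, 0, 0, 1]]]}}

```text
t: 19.5
ee_pos: [531.2, -195.4, 270.6]
orientation: [-2.082, -2.352, 0.0]
ft_force: [1.2, -0.0, -1.7]
width: 45.2
```

Request:
{"op": "jog_arm", "data": {"steps": [[[0, 0, 0.004, 0, 0, 0, 1], [0, 0, 0.002, 0, 0, 0, 1], [0, 0, 0, 0, 0, 0, 1]]]}}

```text
t: 19.75
ee_pos: [531.1, -195.5, 264.8]
orientation: [2.082, 2.352, 0.0]
ft_force: [0.3, -0.3, -2.8]
width: 45.1
```

Request:
{"op": "jog_arm", "data": {"steps": [[[0, 0, 0.0015, 0, 0, 0, 1], [0, 0, 0.001, 0, 0, 0, 1], [0, 0, 0, 0, 0, 0, 1]]]}}

```text
t: 20.0
ee_pos: [531.0, -195.4, 262.1]
orientation: [-2.083, -2.352, 0.0]
ft_force: [0.4, 0.1, -2.3]
width: 45.2
```

Request:
{"op": "jog_arm", "data": {"steps": [[[0, 0, 0.001, 0, 0, 0, 1], [0, 0, 0, 0, 0, 0, 1]]]}}

```text
t: 20.17
ee_pos: [531.1, -195.4, 261.8]
orientation: [2.082, 2.352, 0.0]
ft_force: [-1.2, 0.4, 4.1]
width: 45.2
```

Request:
{"op": "jog_arm", "data": {"steps": [[[0, 0, 0, 0, 0, 0, 0], [0, 0, 0, 0, 0, 0, -1], [0, 0, 0, 0, 0, 0, -1], [0, 0, 0, 0, 0, 0, -1], [0, 0, 0, 0, 0, 0, -1], [0, 0, -0.02, 0, 0, 0, -1], [0, 0, -0.035, 0, 0, 0, -1], [0, 0, -0.035, 0, 0, 5.37, -1], [0, 0, -0.035, 0, 0, 5.37, -1], [0, 0, -0.018, 0, 0, 5.37, -1], [0.025, -0.0057, 0, 0, 0, 0, -1], [0.036, -0.0082, 0, 0, 0, 0, -1], [0.036, -0.0082, 0, 0, 0, 0, -1], [0.036, -0.0082, 0, 0, 0, 0, -1], [0.036, -0.0082, 0, 0, 0, 0, -1], [0.036, -0.0082, 0, 0, 0, 0, -1], [0.036, -0.0082, 0, 0, 0, 0, -1], [0.036, -0.0082, 0, 0, 0, 0, -1], [0.038, -0.0085, 0, 0, 0, 0, -1], [0, 0, 0, 0, 0, 0, -1]]]}}

```text
t: 21.83
ee_pos: [510.0, 131.9, 404.3]
orientation: [-2.386, -2.042, -0.003]
ft_force: [0.3, 0.1, 0.1]
width: 87.8
```

Request:
{"op": "jog_arm", "data": {"steps": [[[0, 0, 0.02, 0, 0, 0, -1], [0, 0, 0.03, 0, 0, 0, -1], [0, 0, 0.02, 0, 0, 0, -1], [0, 0, 0, 0, 0, 0, -1], [0, 0, 0, 0, 0, 0, -1], [0, 0, 0, 0, 0, 0, -1]]]}}

```text
t: 22.33
ee_pos: [511.1, 126.7, 335.1]
orientation: [2.392, 2.036, 0.002]
ft_force: [-0.0, 0.1, 0.5]
width: 87.7
```

```bash
python3 plan.py 510.5 127 265 -9.15;python3 - <<'E'
from h import *
b=ctrl.get_image('side')
cv2.imwrite('pics/g12.png',cv2.resize(b[90:240,120:360],None,fx=3,fy=3,interpolation=cv2.INTER_CUBIC)[:,:,::-1])
E
```

```text
t 22.33 pos [511.1 126.7 335.1] jaw -9.2 q [ 0.22  0.38  1.9  -0.    0.86  0.38] tool z [ 0.001  0.    -1.   ] w 87.7 F [-0.   0.1  0.5]
world d [ -0.6   0.3 -70.1] turn about tool z -0.02 tool d now [ 0.2 -0.7 70.1]
tool d after turn [ 0.2 -0.7 70.1]
A [[0.159, 0.987, 0.001], [0.987, -0.159, 0.0], [0.0, 0.001, -1.0]]
```

View pics/g12.png

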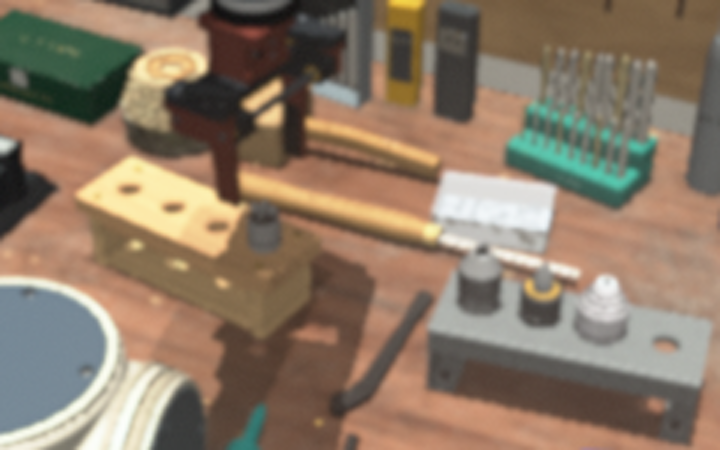

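Three are home. Now the spur drive.

Request:
{"op": "jog_arm", "data": {"steps": [[[0, -0.0007, 0.015, 0, 0, 0, -1], [0, 0, 0.03, 0, 0, 0, -1], [0, 0, 0.017, 0, 0, 0, -1], [0, 0, 0.007, 0, 0, 0, -1], [0, 0, 0, 0, 0, 0, -0.5], [0, 0, 0, 0, 0, 0, 0.2], [0, 0, 0, 0, 0, 0, 1], [0, 0, 0, 0, 0, 0, 1], [0, 0, 0, 0, 0, 0, 1], [0, 0, 0, 0, 0, 0, 1], [0, 0, 0, 0, 0, 0, 1], [0, 0, 0, 0, 0, 0, 1]]]}}

```text
t: 23.38
ee_pos: [509.8, 127.1, 265.4]
orientation: [2.391, 2.037, 0.001]
ft_force: [0.3, 0.2, 0.7]
width: 37.7
```

```bash
python3 plan.py 538.2 -252 402 6.97
```

```text
t 23.38 pos [509.8 127.1 265.4] jaw -9.2 q [0.22 0.49 1.93 0.   0.72 0.38] tool z [ 0.  0. -1.] w 37.7 F [0.3 0.2 0.7]
world d [  28.4 -379.1  136.6] turn about tool z -16.12 tool d now [-369.7   88.4 -136.6]
tool d after turn [-379.7  -17.8 -136.6]
A [[0.159, 0.987, 0.0], [0.987, -0.159, 0.0], [0.0, 0.0, -1.0]]
```

Request:
{"op": "jog_arm", "data": {"steps": [[[0, 0, 0, 0, 0, 0, 1], [0, 0, 0, 0, 0, 0, 1], [0, 0, 0, 0, 0, 0, 1], [0, 0, 0, 0, 0, 0, 1]]]}}

```text
t: 23.72
ee_pos: [509.8, 127.1, 265.2]
orientation: [-2.392, -2.037, 0.0]
ft_force: [-0.6, -0.2, 2.9]
width: 30.6
```

Request:
{"op": "jog_arm", "data": {"steps": [[[0, 0, -0.02, 0, 0, 0, 1], [0, 0, -0.03, 0, 0, 0, 1], [0, 0, -0.03, 0, 0, -5.37, 1], [0, 0, -0.03, 0, 0, -5.37, 1], [0, 0, -0.03, 0, 0, -5.37, 1], [-0.025, -0.0012, 0, 0, 0, 0, 1], [-0.036, -0.0017, 0, 0, 0, 0, 1], [-0.036, -0.0017, 0, 0, 0, 0, 1], [-0.036, -0.0017, 0, 0, 0, 0, 1], [-0.036, -0.0017, 0, 0, 0, 0, 1], [-0.036, -0.0017, 0, 0, 0, 0, 1], [-0.036, -0.0017, 0, 0, 0, 0, 1], [-0.036, -0.0017, 0, 0, 0, 0, 1], [-0.036, -0.0017, 0, 0, 0, 0, 1], [-0.036, -0.0017, 0, 0, 0, 0, 1], [-0.0305, -0.0013, 0, 0, 0, 0, 1], [0, 0, 0.02, 0, 0, 0, 1], [0, 0, 0.03, 0, 0, 0, 1], [0, 0, 0.02, 0, 0, 0, 1], [0, 0, 0, 0, 0, 0, 1]]]}}

```text
t: 25.38
ee_pos: [536.2, -251.3, 330.5]
orientation: [-2.078, -2.345, 0.004]
ft_force: [-0.6, -0.0, -3.5]
width: 30.3
```

Request:
{"op": "jog_arm", "data": {"steps": [[[0, 0, 0, 0, 0, 0, 1], [0, 0, 0, 0, 0, 0, 1]]]}}

```text
t: 25.55
ee_pos: [538.5, -251.9, 336.0]
orientation: [2.082, 2.352, 0.0]
ft_force: [0.8, 1.1, -1.1]
width: 30.6
```

```bash

python3 plan.py 538.2 -251.5 262 6.97; python3 see.py 538.4 -254.2 261.3 pics/g13.png
```

```text
t 25.55 pos [ 538.5 -251.9  336. ] jaw 7.0 q [-0.46  0.46  1.75 -0.    0.93 -0.58] tool z [ 0.001 -0.    -1.   ] w 30.6 F [ 0.8  1.1 -1.1]
world d [ -0.3   0.4 -74. ] turn about tool z -0.0 tool d now [ 0.4 -0.3 74. ]
tool d after turn [ 0.4 -0.3 74. ]
A [[-0.121, 0.993, 0.001], [0.993, 0.121, -0.0], [-0.001, 0.001, -1.0]]
```

View pics/g13.png

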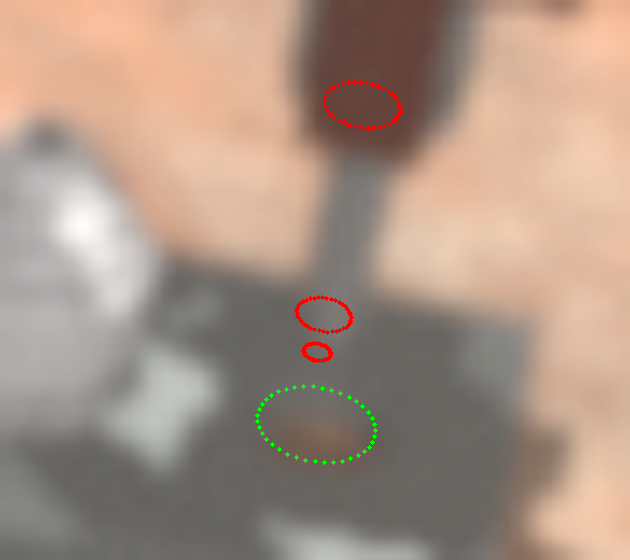

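Request:
{"op": "jog_arm", "data": {"steps": [[[0.0012, -0.0003, 0.01, 0, 0, 0, 1], [0, 0, 0.02, 0, 0, 0, 1], [0, 0, 0.015, 0, 0, 0, 1], [0, 0, 0.012, 0, 0, 0, 1], [0, 0, 0.008, 0, 0, 0, 1], [0, 0, 0, 0, 0, 0, 1], [0, 0, 0, 0, 0, 0, 1]]]}}

```text
t: 26.18
ee_pos: [537.8, -250.6, 270.2]
orientation: [-2.082, -2.352, 0.0]
ft_force: [0.6, 0.7, -1.6]
width: 30.5
```

Request:
{"op": "jog_arm", "data": {"steps": [[[0, 0, 0.004, 0, 0, 0, 1], [0, 0, 0.002, 0, 0, 0, 1], [0, 0, 0, 0, 0, 0, 1]]]}}

```text
t: 26.43
ee_pos: [537.7, -250.7, 264.3]
orientation: [2.082, 2.352, 0.0]
ft_force: [-0.4, 0.2, -1.6]
width: 30.3
```

Request:
{"op": "jog_arm", "data": {"steps": [[[0, 0, 0.0015, 0, 0, 0, 1], [0, 0, 0.001, 0, 0, 0, 1], [0, 0, 0, 0, 0, 0, 1]]]}}

```text
t: 26.68
ee_pos: [537.6, -250.6, 261.6]
orientation: [-2.083, -2.352, 0.0]
ft_force: [-0.2, 0.7, -1.8]
width: 30.8
```

Request:
{"op": "jog_arm", "data": {"steps": [[[0, 0, 0.001, 0, 0, 0, 1], [0, 0, 0, 0, 0, 0, 1]]]}}

```text
t: 26.85
ee_pos: [537.7, -250.7, 261.3]
orientation: [2.082, 2.352, 0.0]
ft_force: [-1.8, 0.1, 2.8]
width: 30.3
```

Contact. Release, rise and swing clear of the view.

Request:
{"op": "jog_arm", "data": {"steps": [[[0, 0, 0, 0, 0, 0, 0], [0, 0, 0, 0, 0, 0, -1], [0, 0, 0, 0, 0, 0, -1], [0, 0, 0, 0, 0, 0, -1], [0, 0, 0, 0, 0, 0, -1], [0, 0, -0.02, 0, 0, 0, -1], [0, 0, -0.035, 0, 0, 0, -1], [0, 0, -0.035, 0, 0, 0, -1], [0, 0, -0.035, 0, 0, 0, -1], [0, 0, -0.015, 0, 0, 0, -1], [0.03, 0, 0, 0, 0, 0, -1], [0.036, 0, 0, 0, 0, 0, -1], [0.036, 0, 0, 0, 0, 0, -1], [0.036, 0, 0, 0, 0, 0, -1], [0.036, 0, 0, 0, 0, 0, -1], [0.036, 0, 0, 0, 0, 0, -1], [0.036, 0, 0, 0, 0, 0, -1], [0.036, 0, 0, 0, 0, 0, -1], [0.036, 0, 0, 0, 0, 0, -1], [0.036, 0, 0, 0, 0, 0, -1]]]}}

```text
t: 28.52
ee_pos: [494.2, 102.4, 400.8]
orientation: [2.083, 2.352, 0.0]
ft_force: [1.2, 0.4, 0.0]
width: 87.8
```

Request:
{"op": "jog_arm", "data": {"steps": [[[0.036, 0, 0, 0, 0, 0, -1], [0.036, 0, 0, 0, 0, 0, -1], [0.036, 0, 0, 0, 0, 0, -1], [0.036, 0, 0, 0, 0, 0, -1], [0, 0, 0, 0, 0, 0, -1], [0, 0, 0, 0, 0, 0, -1], [0, 0, 0, 0, 0, 0, -1]]]}}

```text
t: 29.1
ee_pos: [477.1, 243.4, 400.4]
orientation: [2.082, 2.353, -0.001]
ft_force: [-0.7, -0.1, -0.9]
width: 87.9
```

```bash
python3 - <<'E'
from h import *
a=ctrl.get_image('top');b=ctrl.get_image('side')
cv2.imwrite('pics/f1.png',np.vstack([cv2.resize(a[130:215,240:400],None,fx=3.5,fy=3.5,interpolation=cv2.INTER_CUBIC),cv2.resize(b[160:245,230:390],None,fx=3.5,fy=3.5,interpolation=cv2.INTER_CUBIC)])[:,:,::-1])
cv2.imwrite('pics/f2.png',np.vstack([a,b])[::1,::1,::-1][:, :][:768:,:] if 0 else cv2.resize(np.hstack([a,b]),(800,300))[:,:,::-1])
o=ctrl.get_obs();print(o['t'],o['ee_pos'],o['qvel'].round(3))
E
```

```text
29.2 [477.43181319 242.57797926 400.55302913] [-0.009  0.    -0.002 -0.     0.     0.003]
```

View pics/f1.png

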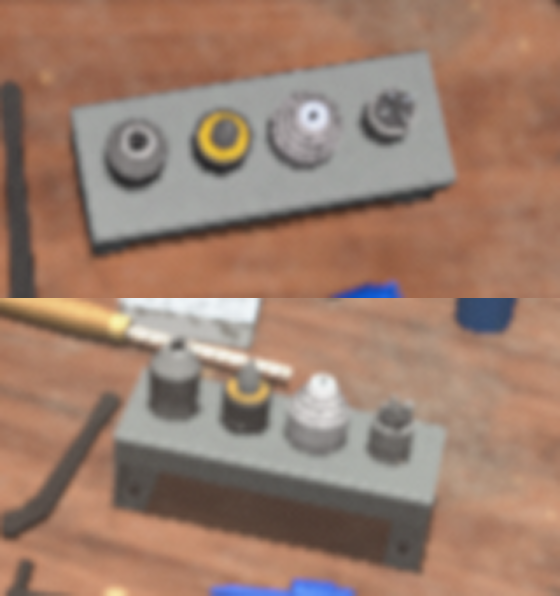

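View pics/f2.png

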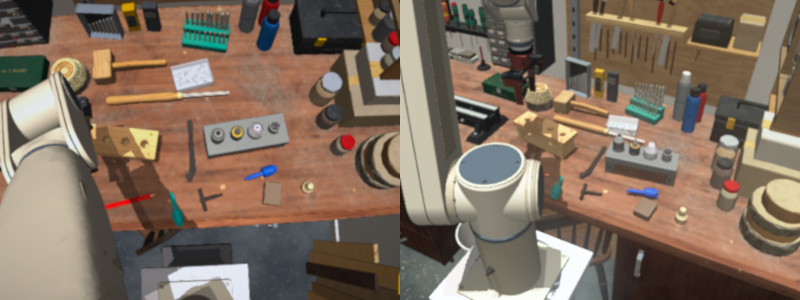

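```bash
python3 - <<'E'
from h import *
H=[(517.8,-86.5),(524.9,-142),(531.1,-198),(537.7,-253)]
D=((19,64,5,42),(19,60,1,29),(23,52,8,28),(16,49,13,30))
t=np.linspace(0,6.283,40);out=[]
for n,b in(('top',(140,195,255,380)),('side',(165,225,255,365))):
    s=5;im=ctrl.get_image(n)
    v=cv2.resize(im[b[0]:b[1],b[2]:b[3]],None,fx=s,fy=s,interpolation=cv2.INTER_CUBIC)[:,:,::-1].copy()
    for h,(r,tt,rt,hh) in zip(H,D):
        for rr,z,c in((r,0,(0,0,255)),(r,hh,(0,255,0)),(rt,tt,(255,0,0))):
            for u in (proj(n,np.c_[h[0]+rr*np.cos(t),h[1]+rr*np.sin(t),0*t+76+z])-[b[2],b[0]]+.5)*s-.5: cv2.circle(v,tuple(int(round(q)) for q in u),1,c,-1)
    out.append(cv2.resize(v,(640,290)))
cv2.imwrite('pics/f3.png',np.vstack(out))
E
```

```text
(no output)
```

View pics/f3.png

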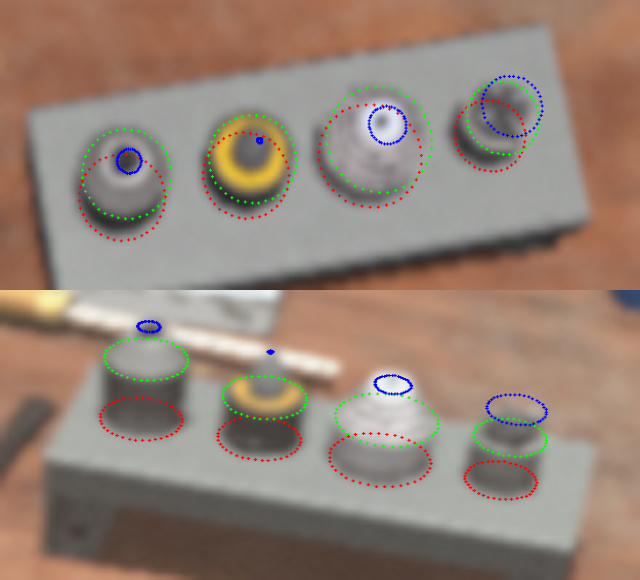

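All four overlays match tools seated upright on the deck.

```bash
python3 -c "
from workcell import ctrl
print(ctrl.close_job())"
```

```text
the job is handed in; nothing more can be done
None
```

All four tools are in the steel rack in the caddy's order, left to right: drill chuck, live centre, cone centre, spur drive. I lowered each one until the wrist force showed the shoulder touching the deck (3–8 N), then let it go. The job was handed in at about 29 s.

- **Final pictures:** the top and side views show all four tools upright, with their outlines matching the fully home position to within about 2 mm. The caddy is empty, the gripper is open, and the arm is held clear of everything.
- **Disagreement:** the two cameras differed by 2–4 mm on where the tools stood. I corrected for this by watching each shank as it went over its hole.
- **Look-alikes:** the blue and turquoise spur-drive look-alikes stood upright at the start and were lying on the table when I next saw them, during the first transfer. The gripper was never near them, so they probably toppled on their own, but I didn't see it happen. Both are still on the table; the turquoise one lies near the front edge.

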